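Open the mini centrifuge

TASK

Open the mini centrifuge on the bench: press its blue front release tab down with a fingertip until the clear lid springs up, then push the lid back gently until it rests all the way open. Do not lift, tip or shove the centrifuge, leave the tube rack, oil bottle and slide box where they stand, and finish with the hand clear.

Things in the scene. Friction and masses are not known exactly. Their poses are not given: they have to be found in the camera images.
- centrifuge: white mini centrifuge standing loose on rubber feet, about 1.8 kg, base 146 mm deep (its x) x 130 mm wide (its y) x 70 mm high, 119 mm high with the lid shut. Origin at the centre of its underside, on the bench; its x points from the front (blue tab, towards the robot) to the rear (lid hinge), z up. It is turned by up to about 30 degrees.
- tab (a joint): the blue release tab, a rocker on a pivot along the centrifuge's y axis, 84 mm in front of the centrifuge's origin and 58 mm above the bench; 0 = at rest, grows as its paddle is pressed down, the catch frees the lid at about 0.21 rad, stop at 0.32 rad. A spring returns it when let go.
- tab_press (a point): the point to press, on top of the blue paddle: 22 mm in front of its pivot (106 mm in front of the centrifuge's origin), 61 mm above the bench at rest. Paddle 36 mm wide, 32 mm deep (2 to 34 mm in front of the pivot). It sinks 5 mm here to free the lid, 7 mm to its stop; 2 N starts it, 6 N reaches the stop, over 25 N tips the centrifuge. The catch behind it, at the pivot, is 82.5 mm high.
- lid (a joint): the clear, blue-tinted domed lid, hinged at the rear of the centrifuge, weighing about 0.1 kg; 0 = shut and latched. Once released, spring legs lift it in about half a second to about 0.72 rad (41 degrees), where it stays ajar. Pushed further (under 2 N at the lip) it moves against its weight and a damper; let go below about 1.25 rad it sinks back to 0.72, beyond about 1.4 rad it falls slowly back by itself to its stop at 1.85 rad, fully open, and stays there.
- lid_lip (a point): middle of the front edge of the lid's flat front lip (70 mm wide, 5 mm thick), 146 mm from the hinge axis; with the lid shut it is 74.5 mm above the bench. It moves with the lid: about 170 mm above the bench when ajar, about 220 mm at its highest. The dome behind it rises 47 mm above the rim.
- lid_hinge (a point): middle of the lid's hinge axis, 70 mm behind the centrifuge's origin and 72 mm above the bench; the axis runs along the centrifuge's y. The lip swings up and back about it.
- tube_rack: orange rack of small capped tubes, 62 x 104 x 45 mm, loose, 0.16 kg; origin at the centre of its underside. Bystander.
- oil_bottle: small amber bottle with a black cap, 34 mm in diameter, 72 mm high, loose, 0.07 kg; origin at the centre of its underside. Bystander.
- slide_box: flat green slide box, 86 x 100 x 34 mm, loose, 0.25 kg; origin at the centre of its underside. Bystander.

How it is judged:
By the outcome, as a careful person would: the job done as asked, in the order asked, and still so for the second after the job is handed in, with the robot touching nothing.
It also fails if it takes over 40 s, if anything falls off the work surface, if the arm or the gripper's body presses on something with over 40 N, if the wrist force passes 120 N, or if a joint passes its speed limit or range.

ROBOT

A 6-joint arm with a two-finger parallel gripper is mounted at the origin on the work surface. World frame = base frame: x ahead of the robot, y to its left, z up, the work surface at z = 0. Lengths are in mm, angles in rad, forces in N, time in s.
With the tool pointing down it reaches from about 225 to 875 mm from the base axis. Payload 3.4 kg.
Tool frame: the origin (TCP) lies midway between the tips of the shut fingers; the grasp point (between the pads) lies 19 mm behind it; x points along the fingers, y is the direction in which the jaws open and shut, and the axes are right-handed (so a half turn about x gives the same grasp; the last joint's range is limited). The gripper opens to 85 mm and grips with 20 to 120 N. Pads are 22 mm wide; open, the fingers measure 114 mm over their backs; the gripper's body (76 mm by 85 mm) begins 54 mm behind the grasp point. The pads swing forward as they close: fully open they stand 13 mm farther back than shut.
Start: joints at [-1.287, 0.276, 1.505, -0, 1.361, -0.121], TCP at [226.457, -528.564, 231.328] pointing down, gripper open.
Joint ranges: [-2.89, 2.89], [-0.75, 2.08], [0.22, 2.7], [-1.18, 4.32], [0.11, 2.71], [-2.7, 2.7]. Speed limits (rad/s): [2.57, 2.57, 3.14, 3.14, 3.14, 3.14].

INTERFACE

Orientations are given as a unit quaternion [x, y, z, w].
In Python, from rig import readout, eyes, job_done gives the robot as it stands.
- The arm moves only by the shell command python3 -m pendant 'ROWS' [OPENING]. ROWS is JSON, a list of rows, each a list of 2 entries, a list of its own where there are three numbers: the shift along the tool's x, y, z in mm, then the turn, a rotation vector about the tool's x, y, z in degrees. In form: [[[dx, dy, dz], [wx, wy, wz]], ...]. A call has exactly 8 rows; each row is the pose to reach, as a shift and turn from the pose measured when the call began, along the tool's axes at that moment; what a row does not reach only later rows make up. A row lasts 1/8 s, in which the tool goes at most 62.5 mm and 10.7 degrees, less where a joint would pass 70% of its speed; a pose out of reach is approached as far as the arm can. A call with a gripper value outside its range is refused whole. OPENING is the gripper command: -1 is fully open, 1 is shut, values between are in proportion, set as the call begins (- or left out, the last holds). The fingers move at their own pace and stop on an object; the grip force is fixed at half the most. Time passes only in rows, so rows that repeat a pose let the fingers close, or fill a call up. It gives the time, the measured TCP pose, the force and the opening at its end, in the units of the state.
- readout.state(): the state, without advancing time (a new reading comes with each control period).
- eyes.camera(name): name is "scene" or "top" or "wrist"; returns a dict with "image" (400x640x3 uint8, red, green, blue), "fx", "fy", "cx", "cy" (pixels), "k1" (the pictures are not rectified: a ray, as slopes to the right and down, at radius r is drawn at 1 + k1 r^2 times it, then the intrinsics apply), "rvec" (rotation vector, rad) and "tvec" (3), from world to camera coordinates, as OpenCV has them; the wrist camera has in their place "T_tool_cam" (4x4, takes a point from camera to tool coordinates, whose origin is the TCP and whose axes are the tool frame's). Camera axes: x right, y down, z forward; pixel columns grow to the right and rows downward; lengths in mm; the calibration is good to about 2 mm. A picture is of the moment at which its call begins: read the wrist's pose just before it. There is no depth.
- job_done(): hands the job in, once; it reports no verdict.
The state is a dict: "t": time; "joint_pos": joint angles; "joint_vel": joint speeds; "joint_torque": joint torques, N m; "eef_pos": TCP position; "tcp_rot": TCP orientation; "wrist_force": force on the tool from outside, world axes, zero at the start; "ft_torque": the same for the moment, N m; "opening": finger opening in mm.
Only numpy, scipy, OpenCV 4.12 (cv2) and the standard library are available. Lean on these libraries where they do the work, as an engineer would, in place of code of your own. Each camera call takes 0.05 s, during which the arm holds its last target. There are 200 camera calls.

## Working session

There is one attempt and no reset: what is moved stays moved. The work goes in short steps, Python scripts to look and compute and a shell command to move; the robot and the scene stay as the last step left them, time stands still between calls to the robot, and variables do not carry over. Pictures are saved under pics/ and viewed, about 8 in all and at most 12, crops included, and the job is handed in when it is done.

```bash
ls; mkdir -p pics; python3 - <<'E'
from rig import readout, eyes
import cv2, numpy as np
print(readout.state())
for n in ("scene","top"):
    c=eyes.camera(n); cv2.imwrite(f"pics/{n}0.png",c["image"][:,:,::-1]); 
    R=cv2.Rodrigues(np.array(c["rvec"]))[0]; print(n,c["fx"],c["cx"],c["cy"],c["k1"],-R.T@np.array(c["tvec"]),R.tolist())
print(eyes.camera("wrist")["T_tool_cam"])
E
```

```text
pics
{'t': 0.0, 'joint_pos': array([-1.28697703e+00,  2.76573136e-01,  1.50616922e+00, -1.03658538e-05,
        1.36069803e+00, -1.21014891e-01]), 'joint_vel': array([ 0.00121911,  0.00111742,  0.00053138, -0.00025726, -0.00170996,
        0.00131752]), 'joint_torque': array([-1.93824548e-03, -4.16782665e+01, -2.45806861e+01, -6.32837673e-04,
        1.11604683e-02,  1.15498770e-05]), 'eef_pos': array([ 226.30209106, -527.99765126,  230.43780614]), 'tcp_rot': array([-0.692613  , -0.1428066 ,  0.69272639, -0.14150497]), 'wrist_force': array([-0.47209792, -1.1386843 ,  0.0681179 ]), 'ft_torque': array([-0.02496723,  0.00719339,  0.01768422]), 'opening': 85.41826458835237}
scene 382.3953383479794 317.5809066909019 199.2191838741712 -0.042391623875912526 [966.91303874  90.90452502 667.44407102] [[-0.10619600571229093, 0.9943436246232067, -0.0017789159446984781], [0.8125703461523832, 0.08575118406573601, -0.5765207428923265], [-0.5731071810094085, -0.06266969445040721, -0.8170805764873754]]
top 402.7694540234118 318.25341168884955 207.69850492126 -0.08168921668398459 [447.14153211  23.22699419 808.24272023] [[-0.0007158789748746841, -0.9996084487409908, -0.027972070408226933], [-0.9912530063002699, 0.004400909418311505, -0.1319018934548264], [0.13197334965048774, 0.027632973092327345, -0.9908680304561798]]
[[-1.79777847e-03 -2.79027917e-01  9.60281307e-01 -1.43274105e+02]
 [ 9.99998329e-01 -1.83046434e-04  1.81894658e-03  2.69625405e-01]
 [-3.31760807e-04  9.60282973e-01  2.79027780e-01 -7.09674899e+01]
 [ 0.00000000e+00  0.00000000e+00  0.00000000e+00  1.00000000e+00]]
```

View pics/top0.png

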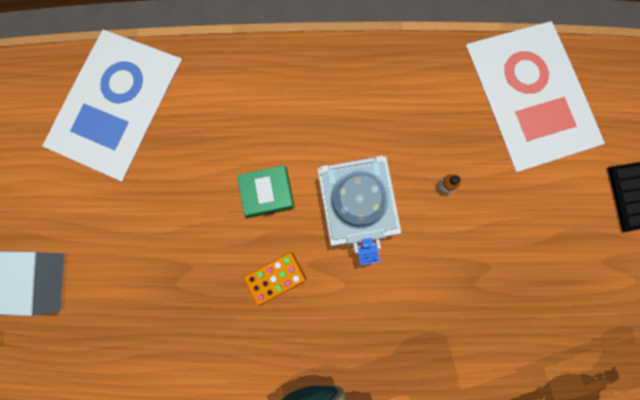

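View pics/scene0.png

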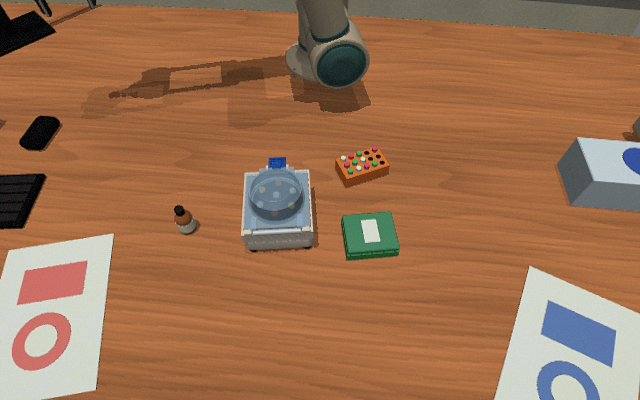

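Both views show the centrifuge: in the top view its body is at about (360,200) with the blue tab at (368,252). The orange rack is at (275,278), the green box at (265,191) and the bottle at (449,184).

```bash
cat > h.py <<'E'
import numpy as np, cv2
from rig import readout, eyes
from scipy.spatial.transform import Rotation as Ro
def cam(n):
    s=readout.state(); c=eyes.camera(n)
    if n=="wrist":
        T=np.eye(4); T[:3,:3]=Ro.from_quat(s["tcp_rot"]).as_matrix(); T[:3,3]=s["eef_pos"]
        M=np.linalg.inv(T@np.array(c["T_tool_cam"]))
        c["R"],c["t"]=M[:3,:3],M[:3,3]
    else: c["R"]=cv2.Rodrigues(np.array(c["rvec"]))[0]; c["t"]=np.array(c["tvec"])
    return c
def K(c): return np.array([[c["fx"],0,c["cx"]],[0,c["fy"],c["cy"]],[0,0,1.]]), np.array([c["k1"],0,0,0.])
def proj(c,P):
    k,d=K(c); return cv2.projectPoints(np.asarray(P,float).reshape(-1,3),cv2.Rodrigues(c["R"])[0],c["t"],k,d)[0].reshape(-1,2)
def onz(c,uv,z):
    k,d=K(c); x=cv2.undistortPoints(np.array(uv,float).reshape(-1,1,2),k,d).reshape(-1,2)
    r=np.c_[x,np.ones(len(x))]@c["R"]; o=-c["R"].T@c["t"]
    return o+r*((z-o[2])/r[:,2])[:,None]
def blue(c,roi):
    h=cv2.cvtColor(c["image"],cv2.COLOR_RGB2HSV); m=cv2.inRange(h,(105,180,60),(125,255,255))
    q=np.zeros_like(m); x0,y0,x1,y1=roi; q[y0:y1,x0:x1]=m[y0:y1,x0:x1]; return q
def W(p,P):  # centrifuge->world
    x,y,a=p; P=np.asarray(P,float).reshape(-1,3); return np.c_[x+P[:,0]*np.cos(a)-P[:,1]*np.sin(a), y+P[:,0]*np.sin(a)+P[:,1]*np.cos(a), P[:,2]]
def box(p,z): return W(p,[[-73,-65,z],[-73,65,z],[73,65,z],[73,-65,z]])
E
python3 - <<'E'
from h import *
from scipy.optimize import least_squares
t=cam("top"); s=cam("scene")
c1=onz(t,[[320,170],[385,158],[399,233],[330,245]],70); print(c1.round(),c1.mean(0))
mt=blue(t,(340,230,400,280)); ms=blue(s,(255,150,300,175))
bt=np.argwhere(mt).mean(0)[::-1]; bs=np.argwhere(ms).mean(0)[::-1]
print(bt,bs,onz(t,[bt],60),onz(s,[bs],60))
cor=np.array([[330,245],[320,170],[385,158],[399,233]],float)
def f(p): return np.r_[(proj(t,W(p,[[-73,65,70],[73,65,70],[73,-65,70],[-73,-65,70]]))-cor).ravel(),2*(proj(t,W(p,[-102,0,60]))-bt).ravel(),2*(proj(s,W(p,[-102,0,60]))-bs).ravel()]
r=least_squares(f,[500,0,0]); print(r.x,f(r.x).round(1))
for n,c,roi in(("top",t,(300,140,420,280)),("scene",s,(220,140,340,260))):
    x0,y0,x1,y1=roi; g=5; im=cv2.resize(c["image"][y0:y1,x0:x1],None,fx=g,fy=g,interpolation=cv2.INTER_CUBIC)[:,:,::-1].copy()
    for z,col in((0,(0,255,0)),(70,(0,0,255))):
        cv2.polylines(im,[((proj(c,box(r.x,z))-[x0,y0]+.5)*g).astype(int)],True,col,1)
    q=W(r.x,[[-86,-18,60],[-86,18,60],[-118,18,60],[-118,-18,60]]); cv2.polylines(im,[((proj(c,q)-[x0,y0]+.5)*g).astype(int)],True,(0,255,255),1)
    cv2.imwrite(f"pics/{n}1.png",im[:600])
a=cv2.imread("pics/top1.png");b=cv2.imread("pics/scene1.png")
cv2.imwrite("pics/both1.png",cv2.resize(np.hstack([a,b]),None,fx=.66,fy=.66))
for nm,uv in(("rack",[275,278]),("bottle",[449,184]),("sbox",[265,191])): print(nm,onz(t,[uv],40).round())
E
```

```text
[[ 617.   40.   70.]
 [ 639.  -82.   70.]
 [ 498. -104.   70.]
 [ 477.   22.   70.]] [557.63028956 -30.71011338  70.        ]
[367.73417722 253.71308017] [277.04       162.01333333] [[460.7636286  -47.15634952  60.        ]] [[455.11124877 -50.05287293  60.        ]]
[ 5.58936647e+02 -3.12245235e+01  1.64604738e-01] [ 0.8  0.2 -2.3 -1.8  0.9 -1.3  1.8  0.3  0.9  2.7  1.5  2.5]
rack [[416. 127.  40.]]
bottle [[ 595. -209.   40.]]
sbox [[583. 148.  40.]]
```

View pics/both1.png

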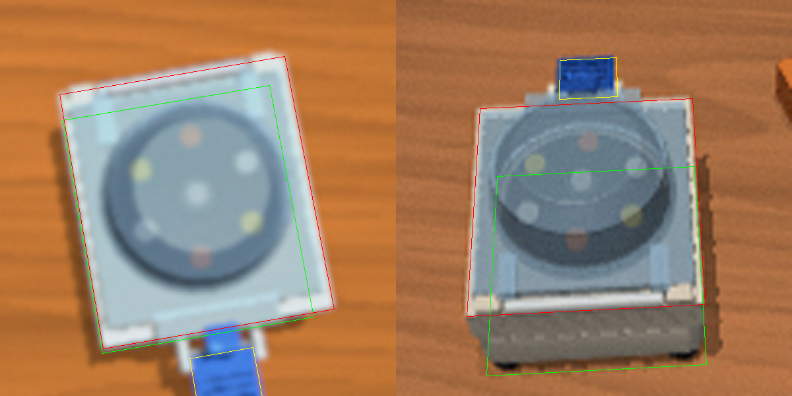

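The overlay fits. The red body outline and yellow paddle line up, giving a centrifuge pose of about (559,-31) with a yaw of 0.165. The tilted hover pose comes next.

```bash
cat >> h.py <<'E'
def goalR(a,tilt):
    f=np.array([np.cos(a),np.sin(a),0]); x=f*np.sin(tilt)+np.array([0,0,-np.cos(tilt)]); R0=Ro.from_quat(readout.state()["tcp_rot"]).as_matrix()
    y=np.array([-np.sin(a),np.cos(a),0]); y=y if y@R0[:,1]>0 else -y
    return np.c_[x,y,np.cross(x,y)]
def rel(pos,R=None):
    s=readout.state(); R0=Ro.from_quat(s["tcp_rot"]).as_matrix(); R=R0 if R is None else R
    return (R0.T@(np.array(pos)-s["eef_pos"])).round(1), np.degrees(Ro.from_matrix(R0.T@R).as_rotvec()).round(1)
E
python3 - <<'E'
from h import *
print(Ro.from_quat(readout.state()["tcp_rot"]).as_matrix().round(2))
p=(559,-31,.165); g=W(p,[-110,0,130])[0]; R=goalR(.165,np.radians(25)); print(g,R.round(2)); print(rel(g,R))
E
```

```text
[[-0.    0.39 -0.92]
 [ 0.   -0.92 -0.39]
 [-1.   -0.   -0.  ]]
[450.49398091 -49.06775641 130.        ] [[ 0.42  0.16 -0.89]
 [ 0.07 -0.99 -0.15]
 [-0.91 -0.   -0.42]]
(array([ 101.2, -352.2, -394.7]), array([13.5, 24.9,  3. ]))
```

```bash
python3 -m pendant '[[[12,-44,-49],[1.7,3.1,0.4]],[[25,-88,-98],[3.4,6.2,0.8]],[[38,-132,-148],[5,9.3,1.1]],[[50,-176,-197],[6.7,12.5,1.5]],[[63,-220,-246],[8.4,15.6,1.9]],[[76,-264,-296],[10.1,18.7,2.2]],[[88,-308,-345],[11.8,20,2.6]],[[95,-352,-395],[13.5,20,3]]]' 1
python3 -m pendant '[[[0,0,0],[0,0,0]],[[0,0,0],[0,0,0]],[[0,0,0],[0,0,0]],[[0,0,0],[0,0,0]],[[0,0,0],[0,0,0]],[[0,0,0],[0,0,0]],[[0,0,0],[0,0,0]],[[0,0,0],[0,0,0]]]' 1
python3 - <<'E'
from h import *
p=(559,-31,.165); c=cam("wrist"); s=readout.state(); print(s["joint_pos"].round(2),Ro.from_quat(s["tcp_rot"]).as_matrix().round(2))
t=cam("top"); im=c["image"][:,:,::-1].copy(); cv2.imwrite("pics/w1raw.png",im)
for q in (W(p,[[-86,-18,60.5],[-86,18,60.5],[-118,18,60.5],[-118,-18,60.5]]),box(p,70)): cv2.polylines(im,[proj(c,q).astype(int)],True,(0,255,255),1)
cv2.circle(im,tuple(int(v) for v in proj(c,W(p,[-106,0,61]))[0]),4,(0,0,255),1)
cv2.imwrite("pics/w1.png",im)
E
```

```text
t: 1.25
eef_pos: [434.6, -81.8, 140.9]
tcp_rot: [0.818, 0.063, -0.57, 0.05]
wrist_force: [1.6, -0.6, -0.3]
opening: -0.0
t: 2.25
eef_pos: [434.6, -81.9, 140.9]
tcp_rot: [0.818, 0.063, -0.57, 0.05]
wrist_force: [0.1, -0.2, 0.8]
opening: 0.1
[-0.52  0.    2.16  0.32  0.73  0.67] [[ 0.34  0.16 -0.93]
 [ 0.05 -0.99 -0.15]
 [-0.94  0.01 -0.35]]
```

View pics/w1.png

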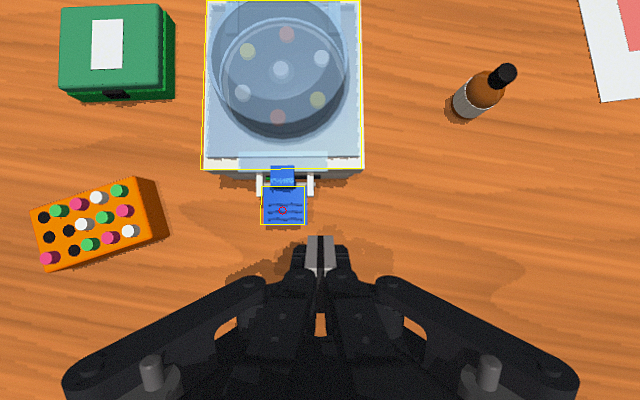

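The overlay matches in the wrist view. The paddle outline sits on the blue paddle, with the press point at (283,211), and the body outline coincides too. The pose is good, so I'm computing the press moves.

```bash
python3 - <<'E'
from h import *
p=(559,-31,.165); R=goalR(.165,np.radians(20))
for z in (80,65,56,52): print(z,rel(W(p,[-102,0,z])[0],R))
E
```

```text
80 (array([ 66.9, -30.3,  -6.2]), array([ 0. , -0.2, -0.6]))
65 (array([ 81. , -30.5,  -1. ]), array([ 0. , -0.2, -0.6]))
56 (array([ 89.4, -30.6,   2.1]), array([ 0. , -0.2, -0.6]))
52 (array([ 93.2, -30.6,   3.5]), array([ 0. , -0.2, -0.6]))
```

```bash
python3 -m pendant '[[[10,-10,-8],[0,0,0]],[[20,-20,-8],[0,0,0]],[[35,-30,-8],[0,0,0]],[[50,-30.5,-8],[0,0,0]],[[62,-30.5,-7],[0,0,0]],[[70,-30.5,-5],[0,0,0]],[[74,-30.5,-4],[0,0,0]],[[74,-30.5,-4],[0,0,0]]]' 1
python3 - <<'E'
from h import *
p=(559,-31,.165)
for z in (65,60,56,53): print(z,rel(W(p,[-102,0,z])[0]))
c=cam("wrist"); im=c["image"][:,:,::-1].copy(); cv2.imwrite("pics/w2.png",cv2.resize(im[120:320,160:480],None,fx=2,fy=2))
E
```

```text
t: 3.35
eef_pos: [458.6, -47.7, 72.4]
tcp_rot: [0.818, 0.063, -0.57, 0.05]
wrist_force: [-0.3, -0.1, -0.3]
opening: -0.1
65 (array([ 6.8, -0. ,  2.8]), array([0., 0., 0.]))
60 (array([11.5, -0.1,  4.5]), array([0., 0., 0.]))
56 (array([15.3, -0.1,  5.9]), array([0., 0., 0.]))
53 (array([18.1, -0.1,  6.9]), array([0., 0., 0.]))
```

View pics/w2.png

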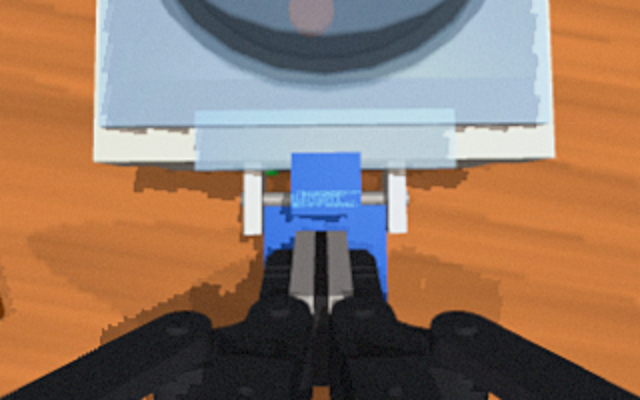

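The fingertip is centred over the blue paddle at (322,260) and clear of the catch, whose front edge is at row 212. I'll press gently and watch the force.

```bash
python3 -m pendant '[[[3,0,1.2],[0,0,0]],[[5,0,2],[0,0,0]],[[6.8,0,2.8],[0,0,0]],[[8,0,3.2],[0,0,0]],[[9,0,3.6],[0,0,0]],[[10,0,4],[0,0,0]],[[11.5,0,4.5],[0,0,0]],[[11.5,0,4.5],[0,0,0]]]' 1
```

```text
t: 4.4
eef_pos: [458.5, -47.9, 60.2]
tcp_rot: [0.818, 0.063, -0.57, 0.05]
wrist_force: [-0.7, -0.8, 2.2]
opening: 0.1
```

```bash
python3 -m pendant '[[[0.7,0,0.3],[0,0,0]],[[1.4,0,0.5],[0,0,0]],[[2.1,0,0.8],[0,0,0]],[[2.8,0,1],[0,0,0]],[[3.5,0,1.3],[0,0,0]],[[4,0,1.4],[0,0,0]],[[4.5,0,1.6],[0,0,0]],[[4.5,0,1.6],[0,0,0]]]' 1
python3 - <<'E'
from h import *
c=cam("scene"); cv2.imwrite("pics/s2.png",cv2.resize(c["image"][100:270,200:380,::-1],None,fx=3,fy=3))
E
```

```text
t: 5.4
eef_pos: [458.8, -47.9, 55.6]
tcp_rot: [0.818, 0.063, -0.57, 0.05]
wrist_force: [-1.4, 1.0, 5.3]
opening: 0.0
```

View pics/s2.png

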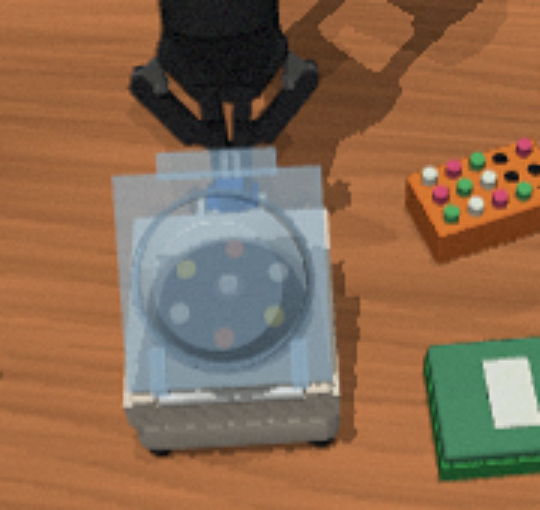

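The lid has released and is swinging up: its lip is at crop (215,160) and its body has parted from the base. I'll withdraw along the tool and take the pre-push pose.

```bash
python3 -m pendant '[[[-5,0,0],[0,0,0]],[[-15,0,0],[0,0,0]],[[-30,0,0],[0,0,0]],[[-45,0,0],[0,0,0]],[[-60,0,0],[0,0,0]],[[-75,0,0],[0,0,0]],[[-88,0,0],[0,0,0]],[[-88,0,0],[0,0,0]]]' 1
python3 - <<'E'
from h import *
from scipy.optimize import least_squares
t=cam("top");c=cam("scene"); w=cam("wrist"); p=(559,-31,.165)
f=lambda th:W(p,[[70-146*np.cos(th),y,72+146*np.sin(th)] for y in(-35,35)])
a=t["image"].copy(); b=c["image"].copy(); d=w["image"].copy()
for q,k in((t,a),(c,b),(w,d)): cv2.polylines(k,[proj(q,f(.72)).astype(int)],False,(255,255,0),1); cv2.polylines(k,[proj(q,box(p,70)).astype(int)],True,(255,0,0),1)
im=np.hstack([cv2.resize(a[140:290,290:440],(400,400)),cv2.resize(b[110:270,200:360],(400,400))])
im=np.vstack([im,np.hstack([cv2.resize(d,(320,200)),np.zeros((200,480,3),np.uint8)])])
cv2.imwrite("pics/m3.png",im[:,:,::-1])
print(rel(W(p,[-75,0,145])[0],goalR(.165,np.radians(20))))
E
```

```text
t: 6.45
eef_pos: [428.5, -52.3, 139.1]
tcp_rot: [0.818, 0.063, -0.569, 0.05]
wrist_force: [-0.2, 0.5, 1.1]
opening: -0.3
(array([ 13. ,   0.7, -56.4]), array([-0. , -0.2, -0.6]))
```

View pics/m3.png

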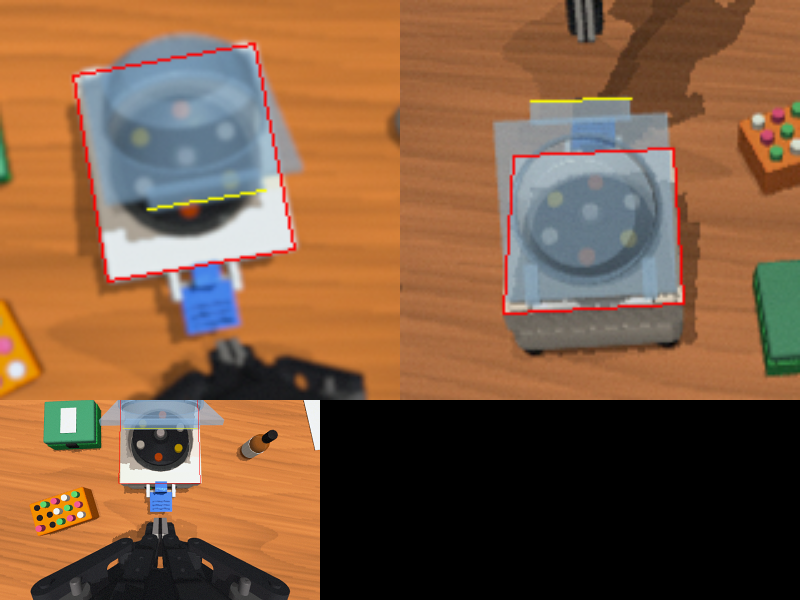

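The predicted lip line for 0.72 rad (yellow) lies on the lid's lip in both views. The body outline still matches, so the centrifuge has not moved. Next is the pre-push pose.

```bash
python3 -m pendant '[[[5,0,-7],[0,0,0]],[[9,0.2,-15],[0,0,-0.2]],[[13,0.4,-24],[0,0,-0.4]],[[13,0.6,-33],[0,0,-0.6]],[[13,0.7,-42],[0,0,-0.6]],[[13,0.7,-50],[0,0,-0.6]],[[13,0.7,-56],[0,0,-0.6]],[[13,0.7,-56],[0,0,-0.6]]]' 1
python3 - <<'E'
from h import *
p=(559,-31,.165)
for th in (.7,.8,.9,1,1.1,1.2,1.3,1.4,1.5,1.6,1.7): print(th,rel(W(p,[70-146*np.cos(th)-3.5,0,72+146*np.sin(th)-22.6])[0])[0])
E
```

```text
t: 7.6
eef_pos: [485.1, -43.3, 145.2]
tcp_rot: [0.817, 0.068, -0.57, 0.047]
wrist_force: [0.1, -0.7, 0.5]
opening: -0.1
0.7 [ 11.9  -0.  -27.4]
0.8 [  5.3  -0.  -40.4]
0.9 [  0.1  -0.  -54. ]
1 [ -3.8  -0.  -68.1]
1.1 [ -6.2  -0.  -82.5]
1.2 [ -7.2  -0.  -97. ]
1.3 [  -6.8   -0.  -111.6]
1.4 [  -4.8   -0.  -126.1]
1.5 [  -1.5    0.  -140.3]
1.6 [   3.3    0.  -154.1]
1.7 [   9.4    0.  -167.3]
```

```bash
python3 -m pendant '[[[6,0,-8],[0,0,0]],[[11,0,-17],[0,0,0]],[[11,0,-25],[0,0,0]],[[9,0,-32],[0,0,0]],[[6,0,-38],[0,0,0]],[[4,0,-43],[0,0,0]],[[2,0,-48],[0,0,0]],[[0,0,-53],[0,0,0]]]' 1
python3 - <<'E'
from h import *
c=cam("scene"); t=cam("top"); cv2.imwrite("pics/m4.png",np.hstack([cv2.resize(t["image"][120:290,290:460],(400,400)),cv2.resize(c["image"][100:270,200:370],(400,400))])[:,:,::-1])
E
```

```text
t: 8.6
eef_pos: [534.3, -35.1, 163.8]
tcp_rot: [0.817, 0.068, -0.57, 0.047]
wrist_force: [0.5, 0.0, -0.2]
opening: -0.2
```

View pics/m4.png

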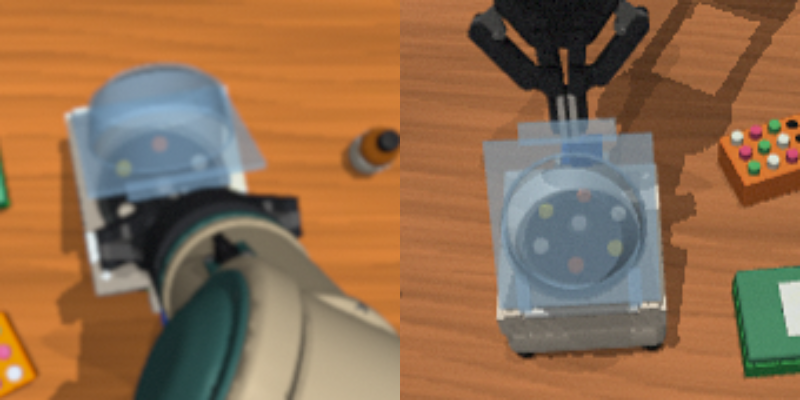

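The finger is just in front of the lip and seen through it at (565,130). The lid is slightly higher and the forces are small, so I'll continue along the arc.

```bash
python3 -m pendant '[[[-2,0,-6],[0,0,0]],[[-3,0,-11],[0,0,0]],[[-4,0,-17],[0,0,0]],[[-5,0,-22],[0,0,0]],[[-6,0,-28],[0,0,0]],[[-7,0,-34],[0,0,0]],[[-7,0,-39],[0,0,0]],[[-7,0,-45],[0,0,0]]]' 1
python3 -m pendant '[[[0,0,-6],[0,0,0]],[[0,0,-11],[0,0,0]],[[0,0,-17],[0,0,0]],[[1,0,-22],[0,0,0]],[[2,0,-28],[0,0,0]],[[3,0,-34],[0,0,0]],[[4,0,-39],[0,0,0]],[[5,0,-43],[0,0,0]]]' 1
python3 - <<'E'
from h import *
p=(559,-31,.165)
s=readout.state()["eef_pos"]-[559,-31,0]; print(s@[np.cos(.165),np.sin(.165),0], s@[-np.sin(.165),np.cos(.165),0])
c=cam("scene"); w=cam("wrist"); cv2.imwrite("pics/m5.png",np.hstack([cv2.resize(w["image"],(400,250))[:, :],cv2.resize(c["image"][100:270,200:472],(400,250))])[:,:,::-1])
E
```

```text
t: 9.7
eef_pos: [574.5, -28.7, 186.4]
tcp_rot: [0.818, 0.068, -0.57, 0.047]
wrist_force: [-0.7, -0.3, 0.4]
opening: 0.0
t: 10.7
eef_pos: [616.4, -21.7, 196.7]
tcp_rot: [0.818, 0.068, -0.57, 0.047]
wrist_force: [0.4, -0.6, 0.5]
opening: 0.1
58.13097107522343 -0.2494589935040969
```

View pics/m5.png

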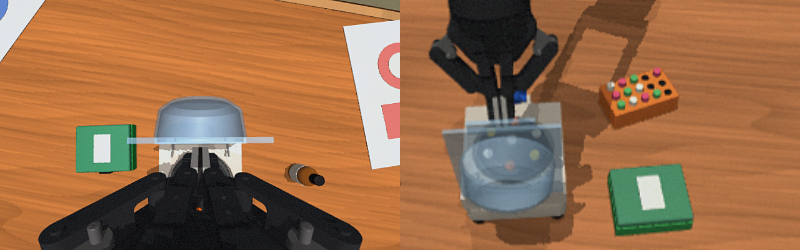

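The lid stands nearly vertical, edge-on at row 140 in the wrist view, with the finger in front of it. I'll follow through a little further, then withdraw the way I came.

```bash
python3 -m pendant '[[[1,0,-4],[0,0,0]],[[3,0,-8],[0,0,0]],[[4,0,-12],[0,0,0]],[[5,0,-16],[0,0,0]],[[7,0,-20],[0,0,0]],[[7,0,-20],[0,0,0]],[[7,0,-16],[0,0,0]],[[5,0,-8],[0,0,0]]]' 1
python3 -m pendant '[[[0,0,10],[0,0,0]],[[-4,0,25],[0,0,0]],[[-10,0,45],[0,0,0]],[[-20,0,70],[0,0,0]],[[-30,0,95],[0,0,0]],[[-45,0,120],[0,0,0]],[[-60,0,145],[0,0,0]],[[-70,0,160],[0,0,0]]]' 1
python3 -m pendant '[[[-10,0,15],[0,0,0]],[[-20,0,30],[0,0,0]],[[-30,0,45],[0,0,0]],[[-35,0,50],[0,0,0]],[[-35,0,50],[0,0,0]],[[-35,0,50],[0,0,0]],[[-35,0,50],[0,0,0]],[[-35,0,50],[0,0,0]]]' 1
python3 - <<'E'
from h import *
p=(559,-31,.165); c=cam("scene"); t=cam("top"); out=[]
for q in(t,c):
    k=q["image"].copy(); L=W(p,[[70-146*np.cos(1.85),y,72+146*np.sin(1.85)] for y in(-35,35)])
    cv2.polylines(k,[proj(q,L).astype(int)],False,(255,255,0),1); cv2.polylines(k,[proj(q,box(p,70)).astype(int)],True,(255,0,0),1); out.append(k)
cv2.imwrite("pics/m6.png",np.hstack([cv2.resize(out[0][110:290,230:470],(400,300)),cv2.resize(out[1][90:300,160:440],(400,300))])[:,:,::-1])
E
```

```text
t: 11.8
eef_pos: [625.1, -20.2, 194.5]
tcp_rot: [0.818, 0.068, -0.57, 0.047]
wrist_force: [-0.6, 0.4, 0.9]
opening: -0.2
t: 12.8
eef_pos: [451.0, -48.8, 204.7]
tcp_rot: [0.818, 0.068, -0.57, 0.047]
wrist_force: [-0.3, 0.3, 0.1]
opening: -0.0
t: 13.8
eef_pos: [393.0, -58.4, 220.1]
tcp_rot: [0.818, 0.068, -0.57, 0.047]
wrist_force: [-0.2, 0.0, 0.4]
opening: 0.3
```

View pics/m6.png

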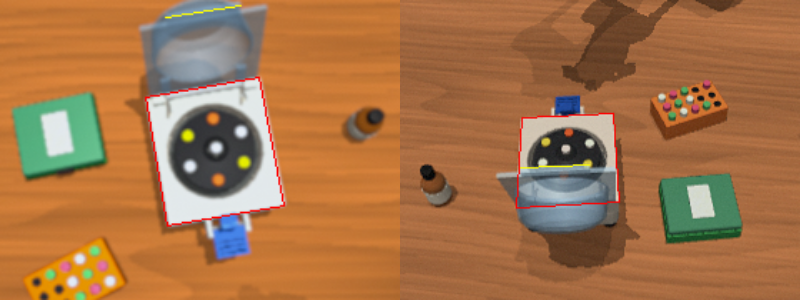

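The lid is past vertical and lies at about the predicted 1.85 line in both views. The body outline is unchanged and the bystanders are in place. I'll wait, then check that everything is still.

```bash
python3 - <<'E'
from h import *
np.save("t0.npy",cam("top")["image"])
E
for i in 1 2; do python3 -m pendant '[[[0,0,0],[0,0,0]],[[0,0,0],[0,0,0]],[[0,0,0],[0,0,0]],[[0,0,0],[0,0,0]],[[0,0,0],[0,0,0]],[[0,0,0],[0,0,0]],[[0,0,0],[0,0,0]],[[0,0,0],[0,0,0]]]' 1|head -1; done
python3 - <<'E'
from h import *
p=(559,-31,.165); t=cam("top"); k=t["image"]; d=np.abs(k.astype(int)-np.load("t0.npy")).sum(2)[90:280,220:480]; print("changed px",(d>60).sum())
k=k.copy()
for th,col in((1.75,(255,0,0)),(1.85,(255,255,0))):
    cv2.polylines(k,[proj(t,W(p,[[70-146*np.cos(th),y,72+146*np.sin(th)] for y in(-35,35)])).astype(int)],False,col,1)
w=cam("wrist")["image"]
cv2.imwrite("pics/m7.png",np.hstack([cv2.resize(k[90:190,300:410],(440,400),interpolation=cv2.INTER_NEAREST),cv2.resize(w[:,160:520],(360,400))])[:,:,::-1])
E
```

```text
t: 14.95
t: 15.95
changed px 0
```

View pics/m7.png

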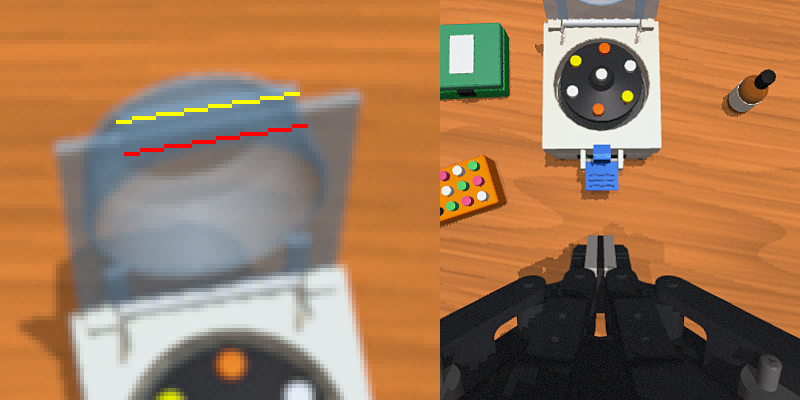

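The lid has stopped moving (0 changed pixels over 2 s), and its lip lies on the 1.85 rad line. The tab has sprung back and the hand is clear, so I'm handing in.

```bash
python3 -c "
from rig import job_done; print(job_done())"
```

```text
the job is handed in; nothing more can be done
None
```

The centrifuge is open. I pressed the blue tab down with the shut fingertips (force at most about 5 N), the lid sprang up to its ajar position, and I pushed it back until it fell to its stop. The hand then withdrew clear, and I handed the job in at about 16 s.

**Lid:** in the last pictures the lip lies on the line predicted for fully open (1.85 rad). No pixels around the centrifuge changed over the final 2 s.

**Centrifuge and bystanders:** the centrifuge's outline still matches its starting pose, and the tube rack, oil bottle and slide box look to be where they stood. I judged the bystanders by eye, without measuring them before and after.

**Forces:** readings at the end of each move stayed at or below 1.1 N through the push and withdrawal. I did not see forces between those readings.

No check failed or disagreed. One early approach move stopped about 30 mm short, and I corrected it before touching anything.

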